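# Change a bottle over to the standby stirrer

## Robot

A 6-joint arm with a two-finger parallel gripper is mounted at the origin on a cart in front of the work surface, level with it; the furniture and walls round the work are solid. World frame = base frame: x ahead of the robot, y to its left, z up, the work surface at z = 0. Lengths are in m, angles in rad, forces in N, time in s.
With the tool pointing down it reaches from about 0.25 to 0.775 m from the base axis. Payload 4 kg.
Tool frame: the origin (TCP) lies midway between the tips of the shut fingers; the grasp point (between the pads) lies 19 mm behind it (ctrl.grip_point_offset is the distance from the TCP to the grasp point, in m); z points along the fingers, y is the line along which they close (so a half turn about z gives the same grasp; the last joint's range is limited). The gripper opens to 85 mm and grips with 20 to 120 N. Pads are 22 mm wide; open, the fingers measure 114 mm over their backs; the gripper's body (76 mm by 85 mm) begins 54 mm behind the grasp point. The pads swing forward as they close: fully open they stand 13 mm farther back than shut.
Start: joints at [1.108, 0.087, 1.371, -0, 1.684, -0.103], TCP at [0.194, 0.515, 0.231] pointing down, gripper open.
Joint ranges: [-3.1, 3.1], [-0.76, 2.03], [0.27, 2.55], [-1.08, 4.22], [0.17, 2.65], [-2.57, 2.57]. Speed limits (rad/s): [2.79, 2.79, 3.14, 3.14, 3.14, 3.14].

## Interface

Orientations are given as a rotation vector (axis times angle).
In Python, from station import ctrl gives the robot as it stands. Calls block until the motion is done:
- ctrl.move_ptp(position, orientation): joint-space move of the TCP to a pose.
- ctrl.move_straight(position, orientation=None, speed=0.15): straight line of the TCP; orientation=None keeps the orientation; speed is the mean speed in m/s.
- ctrl.set_joints(angles): joint-space move.
- ctrl.gripper_to(opening, effort=None): opening from 0.0 (shut) to 1.0 (fully open); effort is the grip in N (None keeps the last); returns when the fingers have stopped.
- ctrl.dwell(seconds).
- ctrl.inverse_kinematics(position, orientation): joint angles nearest the present ones, or None.
- ctrl.state(): the state.
- ctrl.grab_frame(name): name is "scene" or "side" or "wrist"; returns the picture (384x512x3 uint8, blue, green, red); there is no depth.
- ctrl.calibration(name): a dict with "fx", "fy", "cx", "cy" (pixels), "extrinsics" (4x4, takes a point from camera to world coordinates); the wrist camera has in their place "hand_eye" (4x4, takes a point from camera to tool coordinates, whose origin is the TCP and whose axes are the flange's). Camera axes: x right, y down, z forward; pixel columns grow to the right and rows downward; lengths in m; the calibration is good to about 2 mm. A picture is of the moment at which its call begins: read the wrist's pose just before it. calibration takes no time and is no camera call.
A pose or a line that the arm cannot do raises ctrl.MotionError and nothing moves.
- ctrl.finish_job(): hands the job in; it is judged then, once.
The state is a dict: "time_s": time; "qpos": joint angles; "qvel": joint speeds; "tau": joint torques, N m; "tool_pos": TCP position; "tcp_rot": TCP orientation; "contact_force": force on the tool from outside, world axes, zero at the start; "torque": the same for the moment, N m; "finger_gap": opening from 0.0 (shut) to 1.0 (fully open); "gripper_force": force on a finger pad.
Only numpy, scipy, OpenCV 4.12 (cv2) and the standard library are available. Lean on these libraries where they do the work, as an engineer would, in place of code of your own. Each camera call takes 0.05 s, during which the arm holds its last target. There are 200 camera calls.

## Task

The bottle with the blue cap is being stirred on the blue stirrer, which has to be taken out of use. Flip the blue stirrer's toggle to off (left, red dot) first, then move the bottle, upright, onto the dark grey stirrer, set it down gently and centred inside the printed ring, let go of it, and only then flip the dark grey stirrer's toggle to on (right, green dot). Leave the other things on the bench as they are.

Things in the scene. Friction and masses are not known exactly. Their poses are not given: they have to be found in the camera images.
- bottle: lab bottle with blue screw cap, 56 mm across, 102 mm tall, about 0.16 kg; origin at the centre of its underside, z up through the cap. Cap 42 mm across, from 77 to 102 mm up. Stands on the blue stirrer's plate at the start.
- stirrer_a: blue magnetic stirrer, fixed: housing 190 (x) x 130 (y) mm, top at 45 mm, with a round white plate 116 mm across (top at 52 mm) with a printed blue ring, 76 mm inside. Origin: centre of the underside; x runs from the toggle at the front end to the plate at the far end, y to the left. It is running (on) at the start, and may stand left or right of the other.
- stirrer_a_plate (a point): centre of the top face of the blue stirrer's plate, z up; 25 mm behind the stirrer's origin (+x), 52 mm above the bench
- switch_a (a joint): toggle switch of the blue stirrer, rad: 0 = off, lever leaning 0.45 rad to the stirrer's left (+y), towards the red dot; 0.9 = on, leaning 0.45 rad to its right (-y), towards the green dot. It is sprung over-centre: it resists up to the upright position (0.45), then snaps over to the far stop. About 3 N at the ball.
- switch_a_tip (a point): centre of the red ball, 18 mm across, at the end of this lever (50 mm from the hinge, 8 mm stem; about 92 mm above the bench in either position). Moves with the lever.
- switch_a_hinge (a point): hinge of this lever, fixed to the housing: 70 mm in front of the stirrer's origin (-x), on its centre line, 47 mm above the bench. The lever swings about the stirrer's x axis.
- stirrer_b: dark grey magnetic stirrer, fixed: housing 190 (x) x 130 (y) mm, top at 45 mm, with a round white plate 116 mm across (top at 52 mm) with a printed dark grey ring, 76 mm inside. Origin: centre of the underside; x runs from the toggle at the front end to the plate at the far end, y to the left. It is off and its plate empty at the start.
- stirrer_b_plate (a point): centre of the top face of the dark grey stirrer's plate, z up; 25 mm behind the stirrer's origin (+x), 52 mm above the bench
- switch_b (a joint): toggle switch of the dark grey stirrer, rad: 0 = off, lever leaning 0.45 rad to the stirrer's left (+y), towards the red dot; 0.9 = on, leaning 0.45 rad to its right (-y), towards the green dot. It is sprung over-centre: it resists up to the upright position (0.45), then snaps over to the far stop. About 3 N at the ball.
- switch_b_tip (a point): centre of the red ball, 18 mm across, at the end of this lever (50 mm from the hinge, 8 mm stem; about 92 mm above the bench in either position). Moves with the lever.
- switch_b_hinge (a point): hinge of this lever, fixed to the housing: 70 mm in front of the stirrer's origin (-x), on its centre line, 47 mm above the bench. The lever swings about the stirrer's x axis.
- sample_cup: screw-lid sample cup with red lid, 51 mm across, 64 mm tall, loose bystander; origin at the centre of its underside
- petri: petri dish, 62 mm across, 14 mm tall, loose bystander; origin at the centre of its underside
- beaker: clear plastic beaker, 64 mm across, 76 mm tall, loose bystander; origin at the centre of its underside
- timer: white lab timer, 66x66x18 mm, loose bystander; origin at the centre of its underside
- vent_filter: white round vent filter, 72 mm across, 39 mm tall, loose bystander; origin at the centre of its underside
- clamp: small red pinch clamp, 15x38x25 mm, loose bystander; origin at the centre of its underside
There are look-alikes about, which are no part of the job. Leave any brown, pink or purple look-alike of the bottle alone.

How it is judged:
On the way, in this order (a step that is already met when the one before it is completed fails the run):
1. the blue stirrer is off, the bottle still on it (value of joint each of switch_a, switch_b below 0.1 rad and not (horizontal distance between bottle and stirrer_a_plate above 0.02 m or z of bottle in the frame of stirrer_a_plate above 0.012 m)), for 0.2 s.
2. the bottle stands on the dark grey stirrer, inside the ring, let go of, while both stirrers are off (horizontal distance between bottle and stirrer_b_plate below 0.012 m and z of bottle in the frame of stirrer_b_plate below 0.005 m and angle between bottle's own z axis and vertical below 0.08 rad and linear speed of bottle below 0.03 m/s and contact force between the fingers and bottle below 0.1 N and value of joint each of switch_a, switch_b below 0.1 rad), for 0.2 s.
3. the dark grey stirrer is on (value of joint switch_b above 0.8 rad and horizontal distance between bottle and stirrer_b_plate below 0.012 m and z of bottle in the frame of stirrer_b_plate below 0.005 m and angle between bottle's own z axis and vertical below 0.08 rad and linear speed of bottle below 0.03 m/s), for 0.2 s.
At the end, for the whole second after the job is handed in: The blue stirrer's toggle is at its off stop (below 0.1 rad), the dark grey one's at its on stop (above 0.8 rad), and the bottle stands upright and at rest on the dark grey stirrer's plate, within 12 mm of its centre, released (all of step 3 and value of joint switch_a below 0.1 rad and contact force between the fingers and bottle below 0.1 N); the robot touches nothing.
It fails at once if the bottle is taken off the blue stirrer while that is on (value of joint switch_a above 0.5 rad and (horizontal distance between bottle and stirrer_a_plate above 0.02 m or z of bottle in the frame of stirrer_a_plate above 0.012 m)).
It fails at once if the dark grey stirrer is switched on without the bottle on its plate (value of joint switch_b above 0.5 rad and (horizontal distance between bottle and stirrer_b_plate above 0.02 m or z of bottle in the frame of stirrer_b_plate above 0.012 m)).
It fails at once if the bottle is tipped more than 0.6 rad (angle between bottle's own z axis and vertical above 0.6 rad).
It fails at once if the bottle is dropped or slammed onto the plate (over 0.5 m/s just above it) (linear speed of bottle above 0.5 m/s and horizontal distance between bottle and stirrer_b_plate below 0.03 m and z of bottle in the frame of stirrer_b_plate below 0.015 m).
It fails at once if another thing on the bench is moved by more than 30 mm (distance of any of sample_cup, petri, beaker, timer, vent_filter, clamp from where it was at the start of the episode above 0.03 m).
It also fails if it takes over 51 s, if anything falls off the work surface, if the arm or the gripper's body presses on something with over 40 N, if the wrist force passes 120 N, or if a joint passes its speed limit or range.

## Working session

There is one attempt and no reset: what is moved stays moved. The work goes in short steps, each a Python script; the robot and the scene stay as the last script left them, time stands still between calls to the robot, and variables do not carry over. Pictures are saved under pics/ and viewed, at most 10 in all, crops included, and the job is handed in when it is done.

```bash
mkdir -p pics; ls; python3 - <<'E'
from station import ctrl
import cv2,numpy as np
for n in("scene","side"):
    cv2.imwrite(f"pics/{n}0.png",cv2.resize(ctrl.grab_frame(n),(800,600),interpolation=cv2.INTER_CUBIC))
    c=ctrl.calibration(n);print(n,c['fx'],c['cx'],c['cy'],np.round(c['extrinsics'],3).tolist())
s=ctrl.state();print(s['tcp_rot'],s['time_s']);print(ctrl.calibration("wrist"),ctrl.grip_point_offset)
E
```

```text
pics
scene 497.9618306972949 247.69018872698842 194.03044549779335 [[-0.572, -0.599, 0.56, -0.444], [-0.82, 0.43, -0.377, 0.871], [-0.015, -0.675, -0.737, 1.431], [0.0, 0.0, 0.0, 1.0]]
side 489.9756761252893 267.20509600756475 199.16319861503985 [[0.988, -0.133, 0.075, 0.457], [-0.153, -0.845, 0.512, -0.573], [-0.005, -0.518, -0.855, 1.317], [0.0, 0.0, 0.0, 1.0]]
[-5.62008931e-01 -3.09034514e+00  3.05405508e-03] 0.1
{'fx': 322.0823765311128, 'fy': 322.0823765311128, 'cx': 257.4298764649079, 'cy': 191.48859697807404, 'hand_eye': array([[-4.56187588e-04, -9.63546837e-01, -2.67539316e-01,
         6.89026121e-02],
       [ 9.99999774e-01, -3.07319276e-04, -5.98308209e-04,
        -9.26665234e-04],
       [ 4.94277994e-04, -2.67539529e-01,  9.63546759e-01,
        -1.42413013e-01],
       [ 0.00000000e+00,  0.00000000e+00,  0.00000000e+00,
         1.00000000e+00]])} 0.0187
```

View pics/scene0.png

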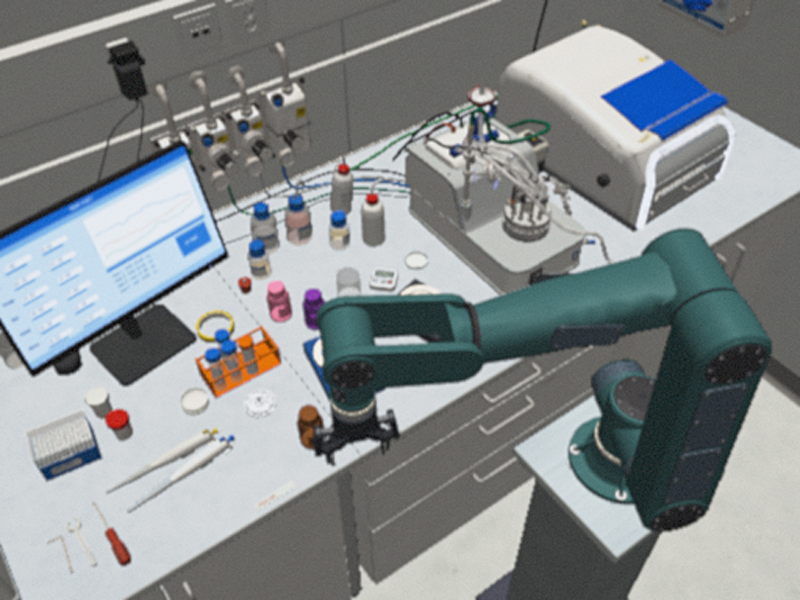

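View pics/side0.png

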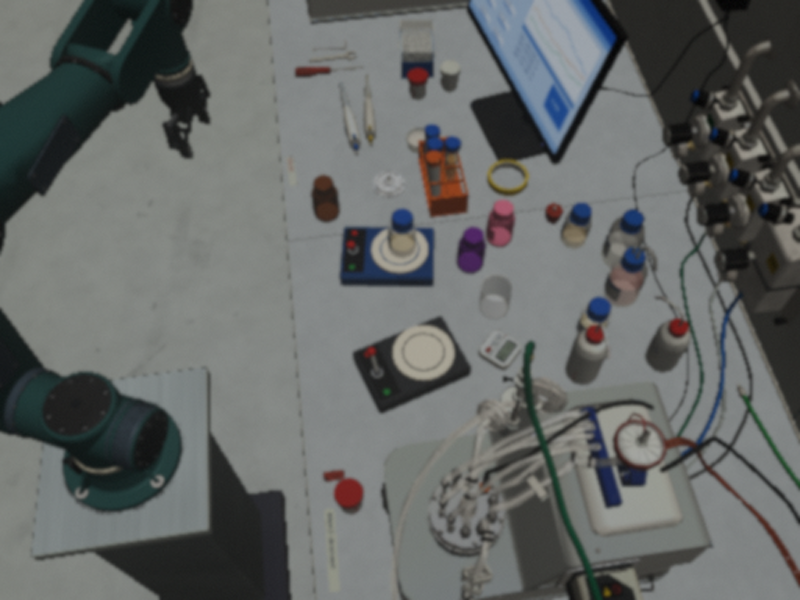

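The side view shows everything, in 800x600 pixels: blue stirrer plate about (400,250), toggle (352,245), bottle cap (402,218). Grey plate centre is about (423,351), toggle ball (371,352). In the scene view the arm hides both stirrers.

```bash
cat > h.py <<'E'
from station import ctrl
import cv2,numpy as np
from scipy.spatial.transform import Rotation as R
def cam(n):
    c=ctrl.calibration(n)
    if n=="wrist":
        s=ctrl.state();T=np.eye(4);T[:3,:3]=R.from_rotvec(s['tcp_rot']).as_matrix();T[:3,3]=s['tool_pos'];E=T@c['hand_eye']
    else:E=np.array(c['extrinsics'])
    return c,E
def ray(c,E,u,v):
    d=E[:3,:3]@np.array([(u-c['cx'])/c['fx'],(v-c['cy'])/c['fy'],1]);return E[:3,3],d
def onz(c,E,u,v,z):
    o,d=ray(c,E,u,v);return o+d*(z-o[2])/d[2]
def tri(rays):
    A=0;b=0
    for o,d in rays:
        d=d/np.linalg.norm(d);P=np.eye(3)-np.outer(d,d);A=A+P;b=b+P@o
    return np.linalg.solve(A,b)
def proj(c,E,p):
    q=np.linalg.inv(E)@np.r_[p,1];return c['fx']*q[0]/q[2]+c['cx'],c['fy']*q[1]/q[2]+c['cy']
def down(yaw): # tool z down, tool x along heading yaw
    return (R.from_euler('z',yaw)*R.from_rotvec([np.pi,0,0])).as_rotvec()
E
python3 - <<'E'
from h import *
c,E=cam("side")
for n,u,v,z in [("plA",400,250,.052),("cap",402,218,.102+.052),("hA",352,250,.047),("plB",423,351,.052),("ballB",371,352,.092),("hB",376,373,.047),("purple",472,240,.09),("pink",502,210,.09),("brown",325,185,.09),("rack",440,150,.08),("beaker",497,285,.076),("timer",500,350,.018),("instr",400,460,.1)]:
    print(n,np.round(onz(c,E,u*.64,v*.64,z),3))
print(down(0), R.from_rotvec(ctrl.state()['tcp_rot']).as_matrix().round(2))
for y in(0,.3,-.3,3.14):
  for p in ([.42,.12,.38],[.42,-.08,.38],[.4,.0,.4]): 
    q=ctrl.inverse_kinematics(p,down(y));print(y,p,None if q is None else np.round(q,2))
E
```

```text
plA [0.555 0.333 0.052]
cap [0.562 0.334 0.154]
hA [0.459 0.352 0.047]
plB [0.565 0.096 0.052]
ballB [0.468 0.088 0.092]
hB [0.473 0.067 0.047]
purple [0.697 0.307 0.09 ]
pink [0.772 0.372 0.09 ]
brown [0.422 0.495 0.09 ]
rack [0.676 0.562 0.08 ]
beaker [0.727 0.204 0.076]
timer [0.715 0.093 0.018]
instr [ 0.491 -0.126  0.1  ]
[3.14159265 0.         0.        ] [[-0.94  0.35 -0.  ]
 [ 0.35  0.94 -0.  ]
 [ 0.   -0.   -1.  ]]
0 [0.42, 0.12, 0.38] [ 0.15 -0.15  1.3  -0.    1.98  1.72]
0 [0.42, -0.08, 0.38] [-0.32 -0.17  1.32 -0.    1.99  1.25]
0 [0.4, 0.0, 0.4] [-0.14 -0.22  1.32 -0.    2.03  1.43]
0.3 [0.42, 0.12, 0.38] [ 0.15 -0.15  1.3   0.    1.98  1.42]
0.3 [0.42, -0.08, 0.38] [-0.32 -0.17  1.32  0.    1.99  0.95]
0.3 [0.4, 0.0, 0.4] [-0.14 -0.22  1.32  0.    2.03  1.13]
-0.3 [0.42, 0.12, 0.38] [ 0.15 -0.15  1.3   0.    1.98  2.02]
-0.3 [0.42, -0.08, 0.38] [-0.32 -0.17  1.32  0.    1.99  1.55]
-0.3 [0.4, 0.0, 0.4] [-0.14 -0.22  1.32  0.    2.03  1.73]
3.14 [0.42, 0.12, 0.38] [ 0.15 -0.15  1.3   0.    1.98 -1.42]
3.14 [0.42, -0.08, 0.38] [-0.32 -0.17  1.32  0.    1.99 -1.89]
3.14 [0.4, 0.0, 0.4] [-0.14 -0.22  1.32  0.    2.03 -1.71]
```

```bash
python3 - <<'E'
from h import *
import pickle
for i,y in enumerate((.28,.13)):
    ctrl.move_ptp([.48,y,.33],down(0))
    cE=cam("wrist"); im=ctrl.grab_frame("wrist")
    pickle.dump(cE,open(f"w{i}.pkl","wb")); cv2.imwrite(f"pics/w{i}raw.png",im)
    cv2.imwrite(f"pics/w{i}.png",cv2.resize(im,(800,600),interpolation=cv2.INTER_CUBIC))
print(ctrl.state()['time_s'])
E
```

```text
2.675
```

View pics/w0.png

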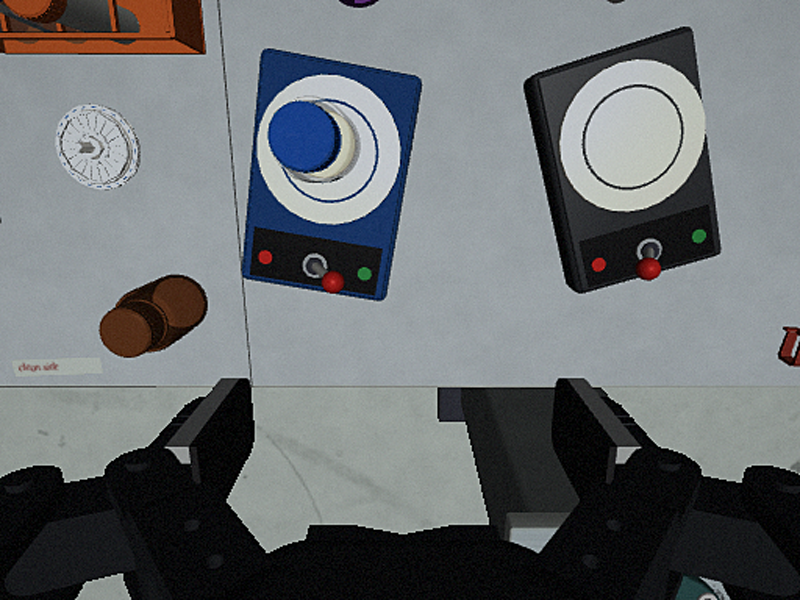

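View pics/w1.png

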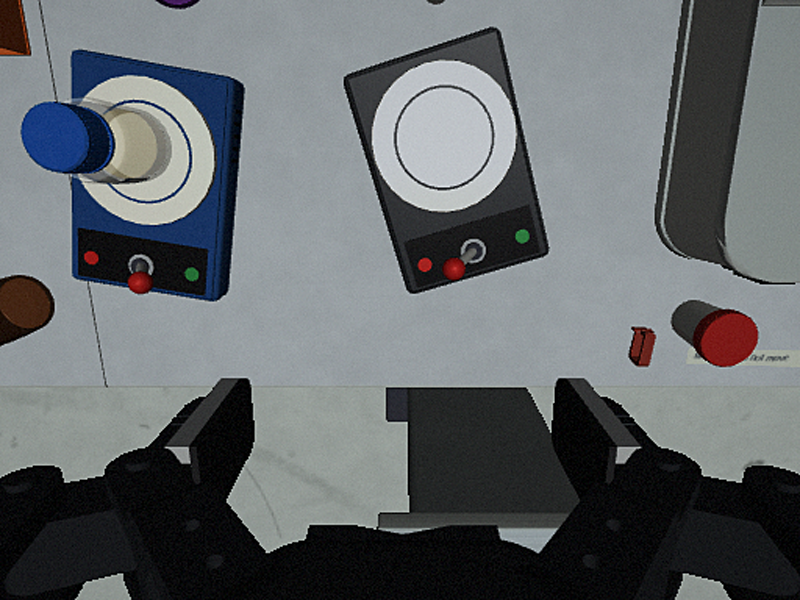

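Both wrist views are clear (800x600 pixels, w0/w1). Plate B is at (633,135)/(444,136), ball B (648,268)/(454,268), ball A (333,282)/(139,282), cap top (303,136)/(60,136), and plate A (329,149)/(144,150). I'll refine these with colour masks and triangulate.

```bash
python3 - <<'E'
from h import *
import pickle
cE=[pickle.load(open(f"w{i}.pkl","rb")) for i in(0,1)]
im=[cv2.imread(f"pics/w{i}raw.png") for i in(0,1)]
def blob(i,m,seed,hull=True):
    m=cv2.morphologyEx(m.astype(np.uint8),cv2.MORPH_OPEN,np.ones((3,3)))
    n,l,s,_=cv2.connectedComponentsWithStats(m)
    ys,xs=np.nonzero(l>0);k=np.argmin((xs-seed[0])**2+(ys-seed[1])**2);L=l[ys[k],xs[k]]
    cs,_=cv2.findContours((l==L).astype(np.uint8),0,1);c=cv2.convexHull(max(cs,key=cv2.contourArea))
    e=cv2.fitEllipse(c);return e
S=.64
items={"plA":("w",(345,200),(150,205)),"plB":("w",(633,135),(444,136)),"ballA":("r",(333,282),(139,282)),"ballB":("r",(648,268),(454,268))}
P={}
for n,(k,*sd) in items.items():
    rs=[]
    for i in(0,1):
        I=im[i].astype(int);b,g,r=I[...,0],I[...,1],I[...,2]
        hsv=cv2.cvtColor(cv2.GaussianBlur(im[i],(3,3),0),cv2.COLOR_BGR2HSV)
        m=(r>185)&(g>180) if k=="w" else ((r>g+60)&(r>b+60))
        e=blob(i,m,np.array(sd[i])*S);rs.append(ray(*cE[i],*e[0]));print(n,i,np.round(np.array(e[0])/S,1),np.round(np.array(e[1])/S,1))
    P[n]=tri(rs);print(n,P[n].round(4))
for n,a,b in[("capTop",(303,136),(55,136)),("plAm",(329,149),(144,150)),("hA",(314,265),(140,267)),("hB",(650,250),(473,251)),("redA",(265,257),(91,258)),("grnA",(364,274),(192,274)),("redB",(599,265),(425,265)),("grnB",(699,236),(522,236))]:
    print(n,tri([ray(*cE[i],*(np.array(p)*S)) for i,p in enumerate((a,b))]).round(4))
out=np.vstack([cv2.resize(im[i][40:200,10:330] if i==0 else im[i][40:200,10:330],(800,300*4//3))[:300] for i in(0,1)])
E
```

```text
plA 0 [328.1 148.6] [141.5 149.7]
plA 1 [146.5 153.2] [130.5 143.8]
plA [0.5522 0.3408 0.041 ]
plB 0 [632.3 136.5] [ 90.2 102.7]
plB 1 [443.5 136.9] [93.6 98.7]
plB [0.5629 0.0972 0.0523]
ballA 0 [332.3 281.5] [20.9 21.8]
ballA 1 [138.6 282. ] [21.  21.7]
ballA [0.4546 0.3338 0.0947]
ballB 0 [649.2 268.1] [20.6 21.2]
ballB 1 [453.4 268.3] [20.8 22. ]
ballB [0.4654 0.0908 0.0947]
capTop [0.5595 0.3398 0.1532]
plAm [0.5532 0.3391 0.0478]
hA [0.4573 0.3556 0.0485]
hB [0.4712 0.07   0.0506]
redA [0.4643 0.3976 0.0467]
grnA [0.4495 0.3131 0.0451]
redB [0.4579 0.1104 0.047 ]
grnB [0.483  0.0285 0.0472]
```

```bash
cat >> h.py <<'E'
ST={"A":(np.array([.4573,.3556]),-.173),"B":(np.array([.4712,.0700]),.297)}
def lat(s,d,z,dx=0):
    h,a=ST[s];p=h+d*np.array([-np.sin(a),np.cos(a)])+dx*np.array([np.cos(a),np.sin(a)]);return [*p,z]
def flip(s,start,end):
    o=down(ST[s][1]); ctrl.gripper_to(0.0)
    ctrl.move_ptp(lat(s,start,.17),o); ctrl.move_straight(lat(s,start,.08),speed=.12)
    f0=ctrl.state()['contact_force']
    d=start; step=np.sign(end-start)*.004
    ctrl.move_straight(lat(s,end,.08),speed=.06)
    print("force",(ctrl.state()['contact_force']-f0).round(1))
    ctrl.move_straight(lat(s,start,.08),speed=.12); ctrl.move_straight(lat(s,start,.2),speed=.2)
def snap(n,name):
    cE=cam(n); im=ctrl.grab_frame(n);cv2.imwrite(f"pics/{name}raw.png",im)
    cv2.imwrite(f"pics/{name}.png",cv2.resize(im,(800,600),interpolation=cv2.INTER_CUBIC));return cE,im
E
python3 - <<'E'
from h import *
import pickle
flip("A",-.060,-.008)
ctrl.gripper_to(1.0)
ctrl.move_ptp([.48,.28,.33],down(0))
cE,_=snap("wrist","w2");pickle.dump(cE,open("w2.pkl","wb"))
print(ctrl.state()['time_s'])
E
```

```text
force [-0.1 -0.4 -0.9]
9.05
```

View pics/w2.png

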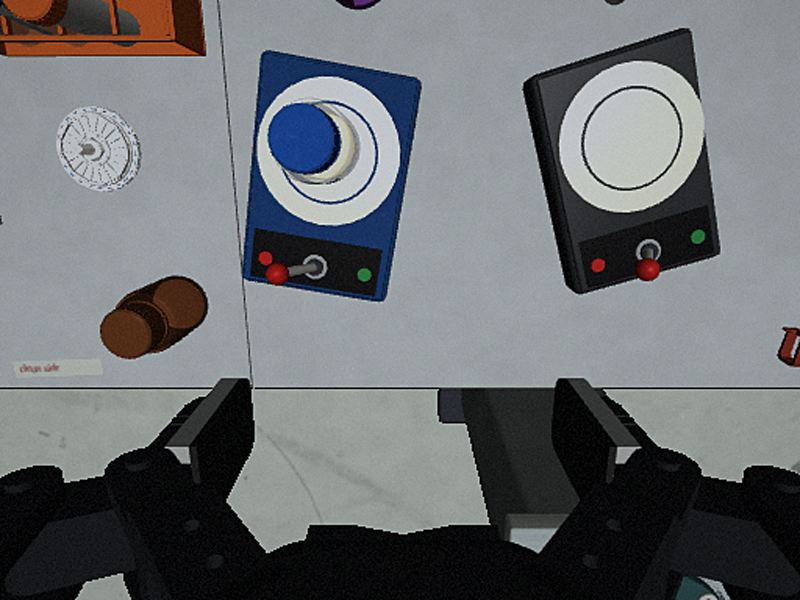

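The blue toggle now leans left, ball at (277,273) beside the red dot. Next is the grasp.

```bash
python3 - <<'E'
from h import *
import pickle
c,E=pickle.load(open("w2.pkl","rb"));print("off ball expected",np.array(proj(c,E,[.461,.377,.093]))/.64)
g=[.5595,.3398]
ctrl.move_ptp([*g,.20],down(0)); ctrl.move_straight([*g,.121],speed=.12)
ctrl.gripper_to(0.0,30); s=ctrl.state();print("gap",s['finger_gap'],s['gripper_force'],s['time_s'])
ctrl.move_straight([*g,.165],speed=.08)
s=ctrl.state();print(s['contact_force'],s['finger_gap'])
snap("side","s1");snap("wrist","w3")
a=cv2.imread("pics/s1raw.png")[100:260,190:340];b=cv2.imread("pics/w3raw.png")
cv2.imwrite("pics/c1.png",np.hstack([cv2.resize(a,(400,427)),cv2.resize(b,(400,427))]))
E
```

```text
off ball expected [276.43117746 274.06548019]
gap 0.5505424467358204 29.41127684404364 11.0
[ 0.85873187 -0.4042605  -1.36562276] 0.5461085802260706
```

View pics/c1.png

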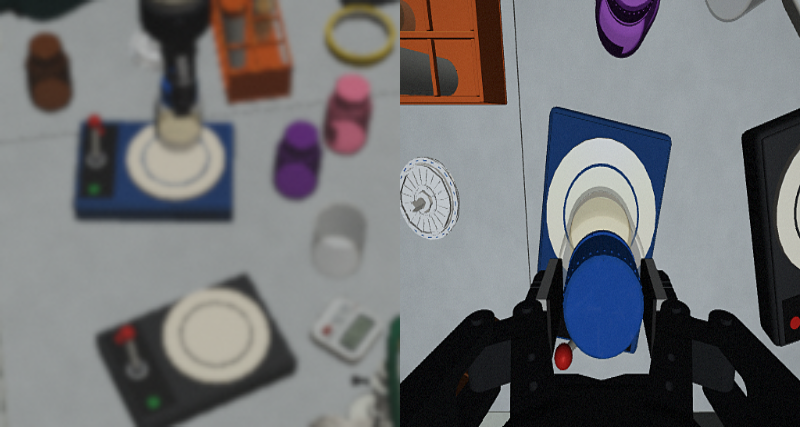

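Bottle held upright (side crop) with the cap centred between the pads at raw wrist pixel (260,277). I'll correct for its offset in the grip, then place it.

```bash
python3 - <<'E'
from h import *
c,E=cam("wrist"); p=onz(c,E,260,277,.198); t=ctrl.state()['tool_pos']; print(p,t)
off=(p-t)[:2]; off=np.clip(off,-.008,.008); off[1]=0
q=np.array([.5625,.0975])-off
ctrl.move_straight([*t[:2],.20],speed=.15)
ctrl.move_straight([*q,.20],speed=.18)
ctrl.move_straight([*q,.130],speed=.1)
ctrl.dwell(.2); f0=ctrl.state()['contact_force'][2]
z=.130
while z>.117:
    z-=.001; ctrl.move_straight([*q,z],speed=.02)
    f=ctrl.state()['contact_force'][2]-f0
    if f>2: break
print("touch",z,f)
ctrl.gripper_to(1.0); ctrl.dwell(.2)
ctrl.move_straight([*q,.21],speed=.12)
ctrl.move_ptp([.47,.13,.33],down(0))
import pickle
cE,_=snap("wrist","w4");pickle.dump(cE,open("w4.pkl","wb"));snap("side","s2")
a=cv2.imread("pics/s2raw.png")[130:270,215:355];b=cv2.imread("pics/w4raw.png")
cv2.imwrite("pics/c2.png",np.hstack([cv2.resize(a,(350,350)),cv2.resize(b[:240,200:440],(350,350))]))
print(ctrl.state()['time_s'])
E
```

```text
[0.56219514 0.33807143 0.198     ] [0.55906633 0.33958775 0.16404514]
touch 0.122 2.6441739536224818
19.0333
```

View pics/c2.png

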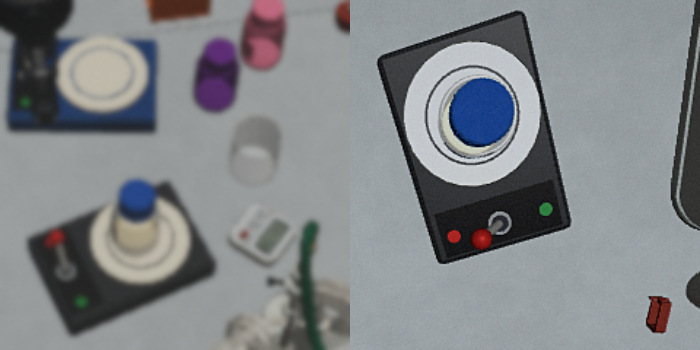

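The bottle stands upright on the grey plate, cap centre at crop (482,112) and plate centre at (472,113). I'll check the centring numerically.

```bash
python3 - <<'E'
from h import *
import pickle
cE=pickle.load(open("w4.pkl","rb"))
f=240/350
cap=onz(*cE,200+(482-350)*f,112*f,.154);pl=onz(*cE,200+(472-350)*f,113*f,.052)
print(cap,pl,(cap-pl)[:2]*1000)
if np.hypot(*(cap-pl)[:2])<.007:
    flip("B",.060,.008)
    ctrl.gripper_to(1.0)
    ctrl.move_ptp([.47,.13,.33],down(0))
    snap("wrist","w5");snap("side","s3")
    a=cv2.imread("pics/s3raw.png");b=cv2.imread("pics/w5raw.png")
    cv2.imwrite("pics/c3.png",np.hstack([cv2.resize(a,(400,300)),cv2.resize(b[:240,120:440],(400,300))]))
    s=ctrl.state();print(s['time_s'],s['contact_force'])
E
```

```text
[0.55844309 0.09846181 0.154     ] [0.56438596 0.09692237 0.052     ] [-5.94287171  1.5394455 ]
force [-0.7  0.3  0.2]
25.2 [ 0.86484808  0.03219926 -0.05777077]
```

View pics/c3.png

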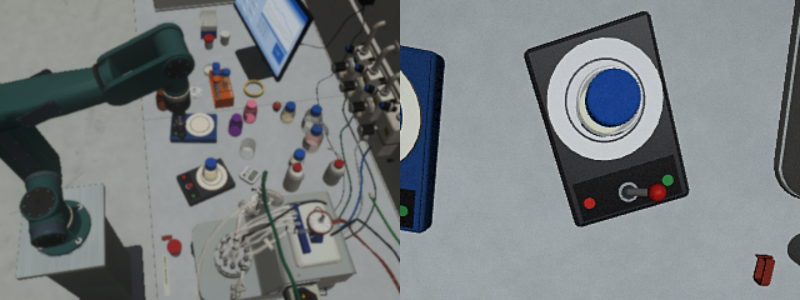

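The grey toggle is on, its ball beside the green dot, and the bottle stands inside the ring, about 6 mm off centre (limit 12 mm). Handing in.

```bash
python3 -c "
from station import ctrl
print(ctrl.finish_job())"
```

```text
the job is handed in; nothing more can be done
None
```

The job is handed in: the blue stirrer is off, the bottle stands released on the dark grey plate about 6 mm off centre (limit 12 mm), and the dark grey stirrer is on, all in about 25 s; no verdict was returned.

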